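# Glaze the croissant

## Robot

A 6-joint arm with a two-finger parallel gripper is mounted at the origin on a cart in front of the work surface, level with it; the furniture and walls round the work are solid. World frame = base frame: x ahead of the robot, y to its left, z up, the work surface at z = 0. Lengths are in m, angles in rad, forces in N, time in s.
With the tool pointing down it reaches from about 0.15 to 0.775 m from the base axis. Payload 6.1 kg.
Tool frame: the origin (TCP) lies at the very end of the fingers, on their centre line; the grasp point (between the pads) lies 19 mm behind it; z points along the fingers, y is the line along which they close (so a half turn about z gives the same grasp; the last joint's range is limited). The gripper opens to 85 mm and grips with 20 to 120 N. Pads are 22 mm wide; open, the fingers measure 114 mm over their backs; the gripper's body (76 mm by 85 mm) begins 54 mm behind the grasp point. The pads swing forward as they close: fully open they stand 13 mm farther back than shut.
Start: joints at [-1.196, 0.126, -0.04, 1.405, 0, 1.571], TCP at [0.192, -0.489, 0.231] pointing down, gripper open.
Joint ranges: [-2.72, 2.72], [-0.95, 1.95], [-1.27, 1.35], [-1.78, 2.02], [-1.46, 1.47], [-3.14, 3.14]. Speed limits (rad/s): [2.39, 2.39, 3.01, 3.14, 3.14, 3.14].

## Interface

Orientations are given as a unit quaternion [x, y, z, w].
In Python, from bench import arm, viewer, job gives the robot as it stands.
- The arm moves only by the shell command python3 -m creep 'ROWS' [OPENING] [FORCE]. ROWS is JSON, a list of rows, each a list of 4 numbers: the shift along the tool's x, y, z in units of 60 mm (1.0 is 60 mm), then the turn about the tool's z in units of 8 degrees (1.0 is 8 degrees). A call has 1 to 10 rows; each row shifts and turns the commanded pose from where the row before left it, along the tool's axes as they then stand; what a row does not reach is not made up. A row lasts 1/8 s, in which the tool goes at most 62.5 mm and 10.7 degrees, less where a joint would pass 70% of its speed; a pose out of reach is approached as far as the arm can. A call is refused whole if a number of a shift passes 1 or a number of a turn 1, either way. A call with a gripper value outside its range is refused whole. OPENING is the closure, from 0 (fully open) to 1 (shut), set as the call begins (- or left out, the last holds). The fingers move at their own pace and stop on an object; FORCE is the grip in N (left out, the last holds). Time passes only in rows, so rows that do not move let the fingers close. It gives the time, the measured TCP pose, the force, the opening and the grip force at its end, in the units of the state.
- arm.get_obs(): the state, without advancing time (a new reading comes with each control period).
- viewer.read_camera(name): name is "side" or "top"; returns a dict with "image" (420x560x3 uint8, blue, green, red), "camera_matrix" (3x3 intrinsics, pixels), "pose" (4x4, takes a point from camera to world coordinates). Camera axes: x right, y down, z forward; pixel columns grow to the right and rows downward; lengths in m; the calibration is good to about 2 mm. A picture is of the moment at which its call begins. There is no depth.
- job.sign_off(): hands the job in; it is judged then, once.
The state is a dict: "t": time; "q": joint angles; "joint_velocities": joint speeds; "effort": joint torques, N m; "eef_pos": TCP position; "orientation": TCP orientation; "force": force on the tool from outside, world axes, zero at the start; "ft_torque": the same for the moment, N m; "opening": finger opening in m; "finger_force": force on a finger pad.
Only numpy, scipy, OpenCV 4.12 (cv2) and the standard library are available. Lean on these libraries where they do the work, as an engineer would, in place of code of your own. Each camera call takes 0.05 s, during which the arm holds its last target. There are 200 camera calls.

## Task

Glaze the croissant on the baking pan. Open the lid of the glaze warmer, take the round wooden-handled brush from the hanging rack, dip its bristles well down into the pot and, without letting the brush touch the muffins, draw the bristles lightly along the croissant's back from its left end over the middle to its right end (left and right as the robot sees them). Then hang the brush upright back in its slot on the rack and close the lid fully, leaving the croissant and everything else where it stood.

Things in the scene. Friction and masses are not known exactly. Their poses are not given: they have to be found in the camera images.
- warmer: Glaze warmer, a fixed box of brushed steel 160 (x) x 150 (y) x 92 mm high with a black front panel and a grey dial on its -x side; origin at the centre of its underside, z up. A round open pot, 70 mm wide inside and 76 mm deep from its rim to its floor, is let into its top; the lid covers it.
- pot_mouth (a point): Centre of the pot's mouth, level with its rim, 98 mm above the counter (z up, axes of the warmer).
- lid_hinge (a point): Middle of the lid's hinge axis at the back of the warmer, 102 mm above the counter and 76 mm towards +x of the warmer's origin; the axis runs along the warmer's y.
- lid (a joint): Angle of the warmer's lid, rad: 0 shut (it may start ajar, up to 0.25), 1.57 upright, stop at 1.85. A friction hinge: it stays at any angle, and 2 to 4 N at the knob moves it. The lid is a steel plate 148 x 140 mm, 4 mm thick, that swings up and away from the robot side (from the warmer's -x to its +x).
- lid_knob (a point): Centre of the black barrel knob, 20 mm in diameter and 32 mm long along the hinge direction, on a thin stem (13 mm) near the lid's front edge; 128 mm from the hinge along the lid and 34 mm above the lid's underside (30 mm above its upper face); turns with the lid. Pinched by its flat ends it pivots between the fingers.
- rack: Fixed steel hanging rack, 135 (x) x 170 (y) x 132 mm high, front to -x. Its top plate has two slots, each 17 mm wide, open to the front (-x) and closed 14 mm behind the slot point; nothing stands above the plate. A lip 3 mm high along the front edge, 40 mm in front of the origin, keeps the tools in. Origin at the centre of its underside.
- rack_slot0 (a point): Slot on the +y side of the rack: point on the slot's centre line in the plane of the plate's upper face, 132 mm above the counter, 14 mm in front (-x) of the rack's origin and 42.5 mm to +y; axes of the rack.
- rack_slot1 (a point): The same for the slot on the -y side. The brush hangs in one of the two slots, the spatula in the other.
- brush: Round glazing brush, 77 g, hung in a slot, bristles down. Origin on its axis at the underside of the wooden bead (28 mm in diameter, 8 mm thick) by which it hangs; z up. Below it a neck 11 mm in diameter to -36 mm, a steel ferrule (27 mm) to -66 mm and pale bristles (25 mm) to the tip at -106 mm. Lift it over the lip, then draw it out to the rack's -x.
- brush_grip (a point): On the brush's axis 46 mm above its origin: where to hold the round wooden handle, which is 18 mm in diameter from 22 to 62 mm above the origin and ends, rounded, at 80 mm.
- brush_tip (a point): End of the bristles, on the brush's axis, 106 mm below the brush's origin when unloaded. The bristles yield along the axis by up to 16 mm: about 0.3 N at first touch and 0.015 N more for each mm. They also bend sideways as they are drawn along, so that the tip trails the handle by some millimetres.
- spatula: Spatula with a black handle (same shape and bead as the brush's) and a red blade 42 mm wide, hanging in the other slot; leave it. Origin as the brush's.
- pan: Fixed shallow aluminium baking pan 306 (x) x 166 (y) mm with a rim 18 mm high, its floor at 4 mm; holds the croissant and two muffins in a row along its x, 95 mm apart. Origin at the centre of its underside.
- croissant: Croissant, 116 mm long (along its own x, about across the pan), 71 mm wide, 50 mm high, 60 to 110 g, loose on the pan's floor. Origin at the centre of its underside. Along the middle of its back it is about 48 mm high at the centre, 43 mm at 25 mm from it, 40 mm at 35 mm and 32 mm at 45 mm, with low ridges across.
- croissant_left (a point): Point on the croissant's back near its left end (the robot's left, +y), 32 mm from the middle, 40 mm above its underside.
- croissant_mid (a point): Point on the middle of the croissant's back, 48 mm above its underside.
- croissant_right (a point): Point near its right end (-y), 32 mm from the middle, 40 mm above its underside.
- muffin_pale: Golden muffin, 80 mm across and 76 mm high, loose on the pan. Origin at the centre of its underside.
- muffin_dark: Dark chocolate muffin, 81 mm across and 75 mm high, loose on the pan. Origin at the centre of its underside.
- salt_shaker: Salt shaker with a grey top, 44 mm across, 90 mm high, standing between the equipment. Origin at the centre of its underside.
- spice_jar: Spice jar with a white cap, 41 mm across, 105 mm high, standing between the equipment. Origin at the centre of its underside. Taller things (to 246 mm) stand only beyond x = 0.68 m or right of y = -0.42 m, apart from the rack's tools.
Things that resemble listed ones, but are neither listed nor needed, are in the scene too. Leave any orange look-alike of the croissant alone.

How it is judged:
On the way, in this order (a step that is already met when the one before it is completed fails the run):
1. the warmer's lid is open (past 1.2 rad) (value of joint lid above 1.2 rad), for 0.1 s.
2. the bristles are dipped in the pot: the tip at least 25 mm below the rim, inside the mouth (z of brush_tip in the frame of pot_mouth below -0.025 m and horizontal distance between brush_tip and pot_mouth below 0.03 m), for 0.2 s.
3. the bristles touch the croissant's back near its left end (within 18 mm) (contact force between brush and croissant above 0.1 N and horizontal distance between brush_tip and croissant_left below 0.018 m), for 0.05 s.
4. then its middle (within 14 mm) (contact force between brush and croissant above 0.1 N and horizontal distance between brush_tip and croissant_mid below 0.014 m), for 0.05 s.
5. then near its right end (within 18 mm) (contact force between brush and croissant above 0.1 N and horizontal distance between brush_tip and croissant_right below 0.018 m), for 0.05 s.
At the end, for the whole second after the job is handed in: The brush hangs at rest and upright in a rack slot (its bead on the plate within 4 mm in height and 14 mm of the slot point, tilt under 0.12 rad), the lid is shut (under 0.06 rad), and the croissant, both muffins, the spatula, the salt shaker and the spice jar are within 25 mm of where they started (((distance between brush and rack_slot0 below 0.014 m and z of brush in the frame of rack_slot0 between -0.004 and 0.004 m) or (distance between brush and rack_slot1 below 0.014 m and z of brush in the frame of rack_slot1 between -0.004 and 0.004 m)) and angle between brush's own z axis and vertical below 0.12 rad and linear speed of brush below 0.03 m/s and value of joint lid below 0.06 rad and distance of each of croissant, muffin_pale, muffin_dark, spatula, salt_shaker, spice_jar from where it was at the start of the episode below 0.025 m); the robot touches nothing.
It fails at once if the croissant is pressed with more than 5 N (the bristles alone give under 1) (contact force between brush and croissant above 5 N).
It fails at once if the brush touches a muffin (contact force between brush and muffin_pale above 0.3 N or contact force between brush and muffin_dark above 0.3 N).
It fails at once if the croissant is pushed more than 25 mm (distance of croissant from where it was at the start of the episode above 0.025 m).
It fails at once if a muffin, the spatula, the salt shaker or the spice jar is moved more than 25 mm (distance of any of muffin_pale, muffin_dark, spatula, salt_shaker, spice_jar from where it was at the start of the episode above 0.025 m).
It also fails if it takes over 72 s, if anything falls off the work surface, if the arm or the gripper's body presses on something with over 40 N, if the wrist force passes 120 N, or if a joint passes its speed limit or range.

## Working session

There is one attempt and no reset: what is moved stays moved. The work goes in short steps, Python scripts to look and compute and a shell command to move; the robot and the scene stay as the last step left them, time stands still between calls to the robot, and variables do not carry over. Pictures are saved under pics/ and viewed, at most 10 in all, crops included, and the job is handed in when it is done.

```bash
ls; mkdir -p pics; python3 - <<'E'
from bench import arm, viewer, job
import cv2,numpy as np
np.set_printoptions(precision=4,suppress=True)
for n in("side","top"):
    r=viewer.read_camera(n); cv2.imwrite(f"pics/{n}0.png",r["image"]); print(n,r["camera_matrix"],r["pose"])
o=arm.get_obs(); print(o)
E
```

```text
pics
side [[457.42     0.     280.4219]
 [  0.     457.42   208.3319]
 [  0.       0.       1.    ]] [[-0.9178 -0.211   0.3363  0.0681]
 [-0.3967  0.5229 -0.7545  0.938 ]
 [-0.0167 -0.8259 -0.5636  0.824 ]
 [ 0.      0.      0.      1.    ]]
top [[384.5341   0.     284.4378]
 [  0.     384.5341 209.0032]
 [  0.       0.       1.    ]] [[-0.0223 -0.9922  0.1228  0.3632]
 [-0.9995  0.025   0.0201 -0.0115]
 [-0.023  -0.1223 -0.9922  1.2239]
 [ 0.      0.      0.      1.    ]]
{'t': 0.1, 'q': array([-1.196 ,  0.1264, -0.0405,  1.4054, -0.    ,  1.5708]), 'joint_velocities': array([ 0.0002, -0.0008,  0.0006, -0.0007, -0.0012, -0.0003]), 'effort': array([  0.0027, -43.6908,  35.3604,   0.0138,   0.0002,  -0.    ]), 'eef_pos': array([ 0.192 , -0.4882,  0.2306]), 'orientation': array([ 0.9825,  0.1863, -0.0001, -0.0007]), 'force': array([-0.2883, -0.4193, -1.0055]), 'ft_torque': array([-0.0208, -0.003 , -0.0082]), 'finger_force': 0.0, 'opening': 0.08552932941051541}
```

View pics/top0.png

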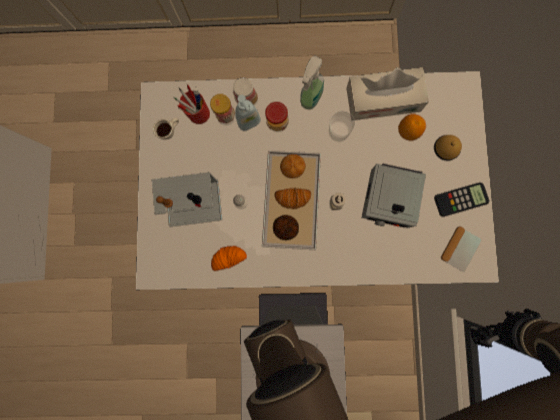

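View pics/side0.png

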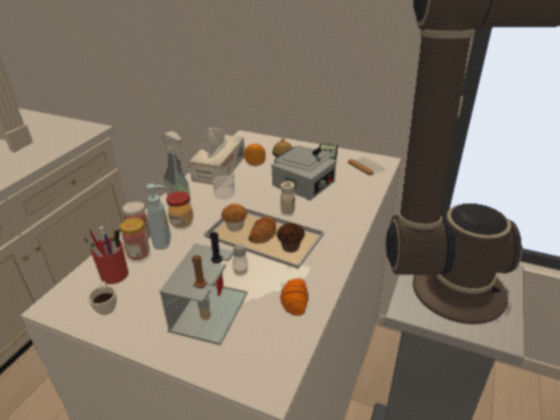

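The top view shows the rack at (187,200), the pan at (291,200) with the croissant at (293,198), the pale muffin at (292,166) and the dark one at (286,227). The warmer is at (395,195) with its knob at (398,209), and the shakers are at (239,200) and (337,201).

Possible brushes:
- Wooden handle in the rack's left slot: top (163,202), side (199,270).
- Black-handled spatula: top (196,198), side (215,247).
- Flat brush lying down: top (455,243).
- Pens in the cup: top (193,105).

The orange croissant at (228,258) is the decoy. I choose the hanging wooden handle and will check it in a close crop.

```bash
python3 - <<'E'
import cv2,numpy as np
s=cv2.imread("pics/side0.png");t=cv2.imread("pics/top0.png")
def c(i,x,y,w):
    h=w*3//4; return cv2.resize(i[y:y+h,x:x+w],(400,300),interpolation=cv2.INTER_CUBIC)
cv2.imwrite("pics/crops0.png",np.vstack([np.hstack([c(s,150,220,132),c(s,260,135,88)]),np.hstack([c(t,145,165,88),c(t,352,155,88)])]))
cv2.imwrite("pics/crops1.png",np.vstack([np.hstack([c(t,225,140,132),c(s,200,175,132)])]))
E
```

```text
(no output)
```

View pics/crops0.png

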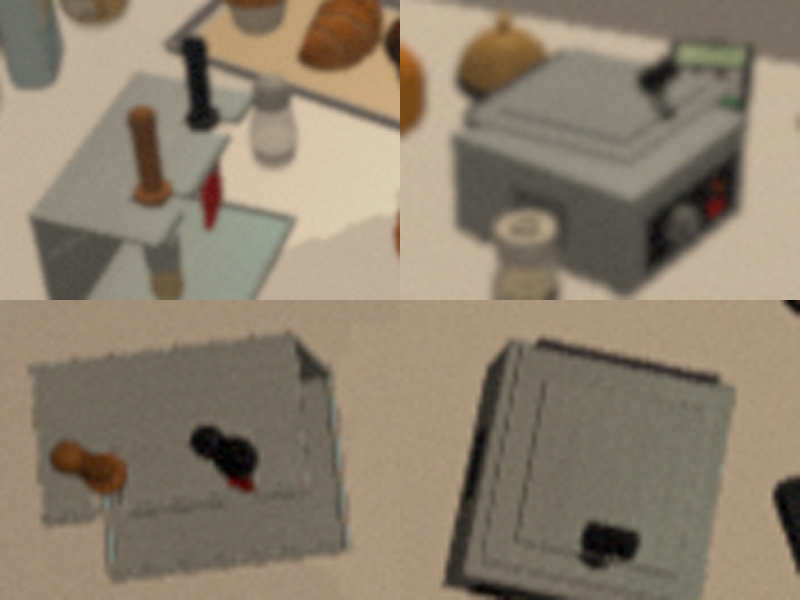

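View pics/crops1.png

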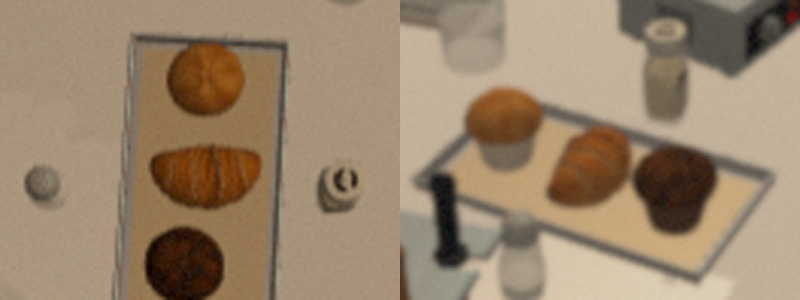

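The crops confirm it: a round wooden handle with a bead hangs in the left slot, with ferrule and bristles below it. The lid's knob is near the warmer's front edge. The real croissant lies between the muffins, with its long axis roughly along y.

```bash
cat > h.py <<'E'
from bench import arm, viewer, job
import cv2,numpy as np
np.set_printoptions(precision=4,suppress=True)
def cam(n,f=None):
    r=viewer.read_camera(n)
    if f: cv2.imwrite("pics/"+f,r["image"])
    return r
def ray(r,p):
    d=r["pose"][:3,:3]@np.linalg.solve(r["camera_matrix"],[p[0],p[1],1.]); return r["pose"][:3,3],d
def onz(r,p,z):
    c,d=ray(r,p); return c+d*(z-c[2])/d[2]
def tri(r1,p1,r2,p2):
    a,u=ray(r1,p1); b,v=ray(r2,p2)
    s,_,_,_=np.linalg.lstsq(np.c_[u,-v],b-a,rcond=None); P=a+u*s[0];Q=b+v*s[1]
    return (P+Q)/2,np.linalg.norm(P-Q)
def proj(r,P):
    q=r["camera_matrix"]@(r["pose"][:3,:3].T@(np.asarray(P)-r["pose"][:3,3])); return q[:2]/q[2]
def mask(r,lo,hi,box):
    x0,y0,x1,y1=box; h=cv2.cvtColor(r["image"],cv2.COLOR_BGR2HSV); m=cv2.inRange(h,np.array(lo),np.array(hi))
    k=np.zeros_like(m);k[y0:y1,x0:x1]=m[y0:y1,x0:x1]; 
    c=max(cv2.findContours(k,cv2.RETR_EXTERNAL,cv2.CHAIN_APPROX_NONE)[0],key=cv2.contourArea)
    return c[:,0].astype(np.float32)
def cen(c):
    m=cv2.moments(c); return np.array([m["m10"]/m["m00"],m["m01"]/m["m00"]])
E
python3 - <<'E'
from h import *
T=cam("top");S=cam("side")
W=([3,110,50],[18,255,255])
bt=mask(T,*W,(150,190,180,215));bs=mask(S,*W,(188,248,212,292))
print("brush T",bt.min(0),bt.max(0),"S",bs.min(0),bs.max(0))
for z in(.20,.21): print("toptip",z,onz(T,(bt[:,0].min()+2.9,199.6),z))
# vertical axis fit: handle end & bead
print("tri end",tri(T,(160,199.7),S,(196.7,257.5)),"bead",tri(T,(168,203.2),S,(200.2,282.5)))
K=([0,0,0],[180,255,45])
kt=mask(T,*K,(385,200,410,216));ks=mask(S,*K,(308,146,330,162))
print("knob",cen(kt),cen(ks),cv2.minAreaRect(kt),cv2.minAreaRect(ks),tri(T,cen(kt),S,cen(ks)))
ct=mask(T,[3,110,50],[18,255,255],(270,184,318,211))
g=np.array([onz(T,p,.03)[:2] for p in ct],np.float32)
print("crois",cv2.minAreaRect(g),cen(ct))
for nm,b,z in(("pale",(275,150,312,182),.05),("dark",(265,212,305,246),.05)):
    m=mask(T,[0,90,20],[20,255,255],b); g=np.array([onz(T,p,z)[:2] for p in m],np.float32); print(nm,cv2.minEnclosingCircle(g))
g=cv2.cvtColor(T["image"],cv2.COLOR_BGR2GRAY)
# warmer outline: grey/dark (low sat) region on beige
h=cv2.cvtColor(T["image"],cv2.COLOR_BGR2HSV)
print("sat table/warmer/rack",h[180,350],h[185,395],h[190,180],h[210,175])
for nm,b in(("warmer",(355,158,435,230)),("rack",(146,165,226,232))):
    m=mask(T,[0,0,0],[180,60,255],b); r=cv2.minAreaRect(m); bx=cv2.boxPoints(r)
    print(nm,[onz(T,p,.098 if nm=="warmer" else .132) for p in bx],r)
E
```

```text
brush T [156. 196.] [172. 207.] S [193. 256.] [205. 286.]
toptip 0.2 [0.5242 0.3491 0.2   ]
toptip 0.21 [0.5226 0.3456 0.21  ]
tri end (array([0.5238, 0.344 , 0.2078]), np.float64(0.0025942845276133034)) bead (array([0.5241, 0.345 , 0.138 ]), np.float64(0.002692267469791173))
knob [396.9089 208.1771] [316.2917 151.5833] ((397.5, 208.5), (9.0, 11.0), 90.0) ((316.5000305175781, 151.00001525878906), (3.535533905029297, 6.363960266113281), 45.0) (array([ 0.4916, -0.3045,  0.1486]), np.float64(0.0018223103968021755))
crois ((0.5485100746154785, -0.0103217214345932), (0.1353570967912674, 0.08267839252948761), 88.47088623046875) [291.3781 196.9739]
pale ((0.6351597309112549, -0.017006877809762955), 0.06891508400440216)
dark ((0.4503476321697235, 0.007840421982109547), 0.07304807007312775)
sat table/warmer/rack [ 15  71 168] [ 21  46 116] [ 22  49 115] [ 20  44 104]
warmer [array([ 0.4612, -0.2105,  0.098 ]), array([ 0.6381, -0.2514,  0.098 ]), array([ 0.6026, -0.4125,  0.098 ]), array([ 0.4275, -0.3689,  0.098 ])] ((393.6074523925781, 196.5198974609375), (56.15633010864258, 60.453636169433594), 10.491477012634277)
rack [array([0.5981, 0.4004, 0.132 ]), array([0.6166, 0.2052, 0.132 ]), array([0.4696, 0.188 , 0.132 ]), array([0.4513, 0.38  , 0.132 ])] ((186.33282470703125, 199.4400634765625), (50.517574310302734, 67.1978988647461), 83.1572265625)
```

```bash
cat > go.py <<'E'
import sys
from h import *
from scipy.spatial.transform import Rotation as R
# go.py x y z yawdeg : offset to the target in row units, tool axes as they stand after the turn
def need(t,yaw=None):
    o=arm.get_obs(); M=R.from_quat(o["orientation"]).as_matrix(); y0=np.degrees(np.arctan2(M[1,0],M[0,0]))
    yaw=y0 if yaw is None else yaw; c,s=np.cos(np.radians(yaw)),np.sin(np.radians(yaw))
    A=np.array([[c,s,0],[s,-c,0],[0,0,-1]]).T
    print("pos",o["eef_pos"],"yaw %.1f turn %.2f"%(y0,-((yaw-y0+180)%360-180)/8),"shift",(A.T@(np.array(t)-o["eef_pos"]))/.06,"F",o["force"],"q6",o["q"][5])
if __name__=="__main__":
    a=[float(v) for v in sys.argv[1:]]; need(a[:3],a[3] if len(a)>3 else None)
E
python3 -m creep '[[0,0,-0.7,1],[0,0,0,1],[0,0,0,1],[0,0,0,1],[0,0,0,0.25],[0,0,0,0],[0,0,0,0]]' 0 40
python3 go.py .4916 -.3045 .22 -12.5
python3 - <<'E'
from h import *
T=cam("top"); im=T["image"]
h=cv2.cvtColor(im,cv2.COLOR_BGR2HSV)
print(h[225,300],h[198,293],h[205,285],h[176,285],h[190,310])
for s in (130,150,165):
    for nm,b in(("crois",(265,184,320,212)),("pale",(270,150,318,184)),("dark",(262,212,312,246))):
        m=mask(T,[0,s,15],[20,255,255],b); g=np.array([onz(T,p,.03)[:2] for p in m],np.float32); print(s,nm,m.min(0),m.max(0),cv2.minAreaRect(g))
E
```

```text
t: 1.08
eef_pos: [0.1922, -0.4885, 0.2732]
orientation: [0.994, -0.108, -0.0, -0.0]
force: [0.5, -0.2, -0.2]
opening: 0.0855
finger_force: 0.0
pos [ 0.1922 -0.4885  0.2732] yaw -12.5 turn 0.01 shift [ 4.2084 -4.0748  0.8875] F [ 0.5053 -0.2204 -0.2424] q6 2.162905569755003
[ 17 121 148] [ 13 216 104] [ 12 216  86] [ 15 142 104] [ 15 123 137]
130 crois [274. 187.] [310. 209.] ((0.5453087687492371, -0.011736363172531128), (0.1131531223654747, 0.06983212381601334), 88.25533294677734)
130 pale [280. 154.] [305. 178.] ((0.6478565335273743, -0.015945393592119217), (0.07934143394231796, 0.07777421921491623), 88.36417388916016)
130 dark [273. 215.] [298. 239.] ((0.4546559751033783, 0.010628215968608856), (0.07789215445518494, 0.07481225579977036), 88.66163635253906)
150 crois [274. 188.] [310. 208.] ((0.5452759861946106, -0.01183515414595604), (0.1131323054432869, 0.06347713619470596), 88.48497772216797)
150 pale [280. 154.] [305. 177.] ((0.6494793891906738, -0.016010381281375885), (0.07931562513113022, 0.07455819845199585), 88.44607543945312)
150 dark [273. 215.] [298. 239.] ((0.4537135362625122, 0.010936900973320007), (0.07528537511825562, 0.0765446126461029), 25.299074172973633)
165 crois [275. 188.] [310. 208.] ((0.5452370643615723, -0.01337951049208641), (0.11001709848642349, 0.06347327679395676), 88.48497009277344)
165 pale [280. 154.] [305. 177.] ((0.648576557636261, -0.01672115921974182), (0.07490688562393188, 0.07701236009597778), 43.986812591552734)
165 dark [273. 215.] [297. 239.] ((0.45401859283447266, 0.010927390307188034), (0.07295367866754532, 0.0748237818479538), 17.120256423950195)
```

```bash

python3 -m creep '[[0.7,-0.68,0,0],[0.7,-0.68,0,0],[0.7,-0.68,0,0],[0.7,-0.68,0,0],[0.7,-0.68,0,0],[0.7,-0.68,0,0],[0,0,0.2,0],[0,0,0,0],[0,0,0,0],[0,0,0,0]]'
python3 go.py .4916 -.3045 .131 -12.5
python3 - <<'E'
from h import *
S=cam("side","s1.png");T=cam("top","t1.png")
c=lambda i,x,y,w:cv2.resize(i[y:y+w*3//4,x:x+w],(400,300),interpolation=cv2.INTER_CUBIC)
cv2.imwrite("pics/c2.png",np.hstack([c(S["image"],250,90,132),c(T["image"],330,140,132)]))
E
```

```text
t: 2.38
eef_pos: [0.4904, -0.3051, 0.262]
orientation: [0.994, -0.11, 0.0, 0.0]
force: [-0.3, 1.0, -0.1]
opening: 0.0855
finger_force: 0.0
pos [ 0.4904 -0.3051  0.262 ] yaw -12.6 turn -0.02 shift [ 0.0164 -0.0145  2.1827] F [-0.3272  0.9663 -0.1361] q6 2.805537884675248
```

View pics/c2.png

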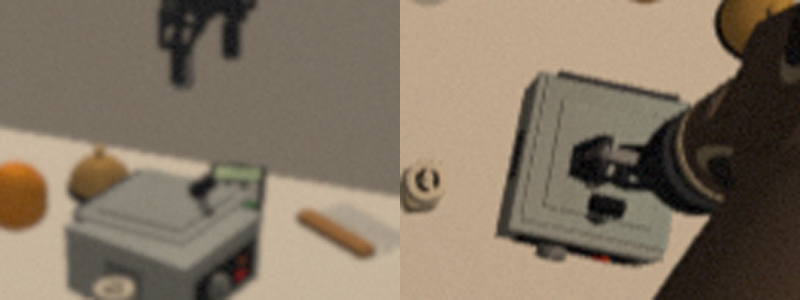

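The gripper hangs above the knob: crop (605,208) in the top tile, fingers straddling it along the hinge. Next I lower and pinch.

```bash

python3 -m creep '[[0,0,0.8,0],[0.02,0,0.8,0],[0,0,0.6,0],[0,0,0,0],[0,0,0,0]]' 0 40
python3 -m creep '[[0,0,0,0],[0,0,0,0],[0,0,0,0],[0,0,0,0],[0,0,0,0],[0,0,0,0],[0,0,0,0]]' 1 50
python3 go.py .4916 -.3045 .131 -12.5
```

```text
t: 3.1
eef_pos: [0.493, -0.3051, 0.1311]
orientation: [0.994, -0.109, 0.001, 0.0]
force: [0.8, -0.6, -0.0]
opening: 0.0857
finger_force: 0.0
t: 3.98
eef_pos: [0.492, -0.3072, 0.1302]
orientation: [0.994, -0.11, 0.0, 0.003]
force: [-3.7, -9.8, 0.9]
opening: 0.0309
finger_force: 52.4
pos [ 0.492  -0.3072  0.1302] yaw -12.7 turn -0.02 shift [-0.0164 -0.0429 -0.0139] F [-3.6536 -9.8003  0.8732] q6 2.8068231164299324
```

```bash

python3 -m creep '[[0.06,0.04,-0.14,0],[0.07,0,-0.14,0],[0.08,0,-0.13,0],[0.09,0,-0.13,0],[0.1,0,-0.12,0],[0.1,0,-0.115,0],[0.115,0,-0.1,0],[0.12,0,-0.1,0],[0.13,0,-0.085,0],[0.13,0,-0.085,0]]'
python3 go.py .57 -.32 .19 -12.5
```

```text
t: 5.22
eef_pos: [0.5493, -0.3214, 0.198]
orientation: [0.994, -0.11, -0.001, 0.002]
force: [-4.8, -8.8, -7.6]
opening: 0.0309
finger_force: 49.9
pos [ 0.5493 -0.3214  0.198 ] yaw -12.6 turn -0.01 shift [ 0.3313 -0.0977  0.1336] F [-4.7914 -8.8406 -7.622 ] q6 2.8339032134904842
```

```bash

python3 -m creep '[[0.14,0.03,-0.066,0],[0.14,0,-0.066,0],[0.145,0,-0.045,0],[0.148,0,-0.045,0],[0.15,0,-0.026,0],[0.152,0,-0.025,0],[0.154,0,-0.004,0],[0.154,0,-0.002,0],[0.154,0,0.018,0],[0.152,0,0.019,0]]'
python3 -m creep '[[0.15,0,0.03,0],[0.1,0,0.03,0],[0,0,0,0]]'
python3 go.py .57 -.32 .19 -12.5
```

```text
t: 6.48
eef_pos: [0.6364, -0.3431, 0.2138]
orientation: [0.994, -0.11, -0.0, 0.002]
force: [-6.4, -9.7, 0.9]
opening: 0.031
finger_force: 49.3
t: 6.85
eef_pos: [0.6518, -0.347, 0.2104]
orientation: [0.994, -0.11, 0.001, 0.003]
force: [-3.4, -10.3, 0.7]
opening: 0.0305
finger_force: 49.3
pos [ 0.6518 -0.347   0.2104] yaw -12.6 turn -0.01 shift [-1.4287 -0.1434  0.3401] F [ -3.4335 -10.2622   0.7444] q6 2.873894473588945
```

```bash

python3 -m creep '[[0,0,0,0],[0,0,0,0],[0,0,0,0],[0,0,0,0],[0,0,-0.5,0],[0,0,-0.8,0],[0,0,-0.2,0],[0,0,0,0],[0,0,0,0]]' 0 40
python3 -m creep '[[-0.9,0,0,0],[-0.9,0,0,-1],[-0.9,0,0,-1],[0,0,0,-1],[0,0,0,-1],[0,0,0,-1],[0,0,0,-1],[0,0,0,-1],[0,0,0,-1],[0,0,0,-1]]'
python3 -m creep '[[0,0,0,-1],[0,0,0,-1],[0,0,0,-1],[0,0,0,-1],[0,0,0,-0.5],[0,0,0,0],[0,0,0,0],[0,0,0,0]]'
python3 go.py .524 .3445 .26 95.8
python3 - <<'E'
from h import *
S=cam("side","s2.png");T=cam("top","t2.png")
c=lambda i,x,y,w:cv2.resize(i[y:y+w*3//4,x:x+w],(400,300),interpolation=cv2.INTER_CUBIC)
cv2.imwrite("pics/c3.png",np.hstack([c(S["image"],250,90,132),c(T["image"],340,140,132)]))
E
```

```text
t: 7.98
eef_pos: [0.6516, -0.344, 0.2977]
orientation: [0.994, -0.109, -0.001, -0.0]
force: [0.9, -0.1, 0.0]
opening: 0.0855
finger_force: 0.0
t: 9.22
eef_pos: [0.4918, -0.316, 0.2975]
orientation: [0.867, 0.498, -0.001, -0.001]
force: [0.1, -0.8, -0.5]
opening: 0.0857
finger_force: 0.0
t: 10.22
eef_pos: [0.4923, -0.3164, 0.2987]
orientation: [0.673, 0.74, -0.0, -0.0]
force: [0.0, 0.2, 0.2]
opening: 0.0851
finger_force: 0.0
pos [ 0.4923 -0.3164  0.2987] yaw 95.4 turn -0.05 shift [10.9053  1.6382  0.6443] F [0.0079 0.2379 0.1571] q6 0.9046583714736226
```

View pics/c3.png

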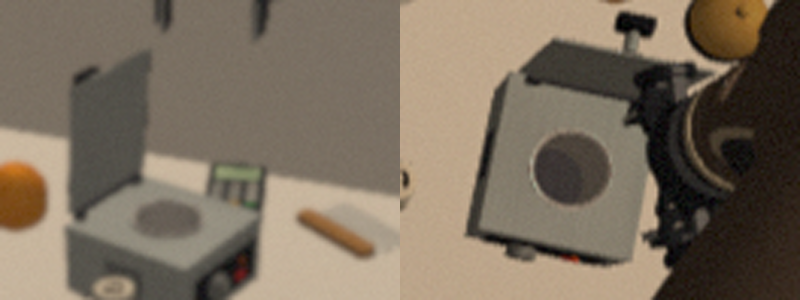

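The lid stands upright. The pot mouth shows at crop (571,169) in the top tile, which is top pixel (396,196), and at side pixel (305,162).

```bash
python3 - <<'E'
from h import *
T=cam("top");S=cam("side")
p=onz(T,(396.4,195.8),.098);print(p,proj(S,p),tri(T,(396.4,195.8),S,(305.4,162)))
E
python3 -m creep '[[0.5,0.07,0,-0.05],[1,0.15,0,0],[1,0.15,0,0],[1,0.15,0,0],[1,0.15,0,0],[1,0.15,0,0],[1,0.15,0,0],[1,0.15,0,0],[1,0.15,0,0],[1,0.15,0,0]]'
python3 -m creep '[[0.9,0.15,0,0],[0.5,0.13,0,0],[0,0,0.5,0],[0,0,0,0],[0,0,0,0],[0,0,0,0]]'
python3 go.py .524 .3445 .159 95.8
```

```text
[ 0.5334 -0.3192  0.098 ] [305.7113 161.2441] (array([ 0.5343, -0.32  ,  0.0945]), np.float64(0.0008276593693396225))
t: 11.68
eef_pos: [0.5189, 0.2613, 0.2991]
orientation: [0.67, 0.742, 0.0, 0.0]
force: [0.5, -0.8, -0.9]
opening: 0.0852
finger_force: 0.0
t: 12.42
eef_pos: [0.5276, 0.3442, 0.2705]
orientation: [0.67, 0.742, 0.001, 0.0]
force: [0.1, 0.0, 0.3]
opening: 0.0852
finger_force: 0.0
pos [0.5276 0.3442 0.2705] yaw 95.8 turn 0.00 shift [ 0.0108 -0.0593  1.8585] F [0.1378 0.038  0.2865] q6 2.0471892435514936
```

```bash

python3 -m creep '[[0.01,-0.06,0,0],[0,0,0.6,0],[0,0,0.8,0],[0,0,0.45,0],[0,0,0,0],[0,0,0,0]]'
python3 go.py .524 .3445 .159 95.8
python3 -m creep '[[0,0,0,0],[0,0,0,0],[0,0,0,0],[0,0,0,0],[0,0,0,0],[0,0,0,0],[0,0,0,0],[0,0,0,0]]' 1 50
python3 go.py .524 .3445 .159 95.8
python3 - <<'E'
from h import *
cam("side","s3.png");cam("top","t3.png")
E
```

```text
t: 13.18
eef_pos: [0.524, 0.345, 0.1597]
orientation: [0.67, 0.742, 0.001, 0.0]
force: [-0.1, -0.2, -0.4]
opening: 0.0853
finger_force: 0.0
pos [0.524  0.345  0.1597] yaw 95.9 turn 0.01 shift [-0.009  -0.0017  0.0117] F [-0.0687 -0.1929 -0.4205] q6 2.05065721295171
t: 14.18
eef_pos: [0.5238, 0.3448, 0.1583]
orientation: [0.67, 0.742, 0.0, 0.0]
force: [0.7, 0.7, 3.5]
opening: 0.0168
finger_force: 48.8
pos [0.5238 0.3448 0.1583] yaw 95.9 turn 0.01 shift [-0.0062  0.0032 -0.0122] F [0.7475 0.7268 3.48  ] q6 2.0506228645487368
```

```bash

python3 -m creep '[[0,0,-0.13,0],[0,0,-0.14,0],[0,0,0,0],[0,0,0,0]]'
python3 -m creep '[[0,-0.2,0,0],[0,-0.3,0,0],[0,-0.4,0,0],[0,-0.4,0,0],[0,-0.4,0,0],[0,0,-0.8,0],[0,0,-0.8,0],[0,0,-0.3,0],[0,0,0,0],[0,0,0,0]]'
python3 go.py .5335 -.3195 .29
python3 - <<'E'
from h import *
S=cam("side","s4.png");T=cam("top","t4.png")
c=lambda i,x,y,w:cv2.resize(i[max(y,0):max(y,0)+w*3//4,x:x+w],(400,300),interpolation=cv2.INTER_CUBIC)
print(proj(S,[.435,.335,.28]),proj(T,[.435,.335,.28]))
cv2.imwrite("pics/c4.png",np.hstack([c(S["image"],150,120,200),c(T["image"],120,140,132)]))
E
```

```text
t: 14.78
eef_pos: [0.5234, 0.3447, 0.174]
orientation: [0.67, 0.742, -0.0, -0.0]
force: [-0.5, -0.7, -1.4]
opening: 0.0167
finger_force: 48.6
t: 16.02
eef_pos: [0.4214, 0.334, 0.2869]
orientation: [0.67, 0.742, -0.001, -0.0]
force: [-0.0, -0.8, -1.0]
opening: 0.0172
finger_force: 48.9
pos [0.4214 0.334  0.2869] yaw 95.9 turn -0.00 shift [-11.0263   0.7411  -0.0524] F [-0.0383 -0.8432 -0.9993] q6 2.1382883563826574
[234.6862 237.6039] [152.6984 230.3469]
```

View pics/c4.png

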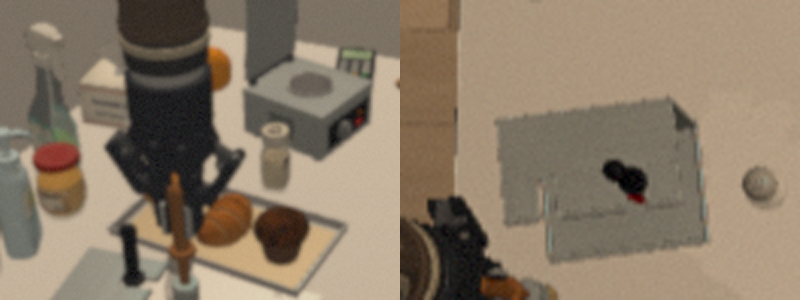

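```bash

python3 -m creep '[[-0.5,0,0,0],[-1,0,0,0],[-1,0,0,0],[-1,0.08,0,0],[-1,0.1,0,0],[-1,0.1,0,0],[-1,0.1,0,0],[-1,0.1,0,0],[-1,0.1,0,0],[-1,0.1,0,0]]'
python3 -m creep '[[-1,0.06,0,0],[-0.5,0,0,0],[0,0,0,0],[0,0,0,0],[0,0,0,0]]'
python3 go.py .5335 -.3195 .29
python3 - <<'E'
from h import *
from go import need
S=cam("side","s5.png");T=cam("top","t5.png")
c=lambda i,x,y,w:cv2.resize(i[y:y+w*3//4,x:x+w],(400,300),interpolation=cv2.INTER_CUBIC)
p=arm.get_obs()["eef_pos"]-[0,0,.1323];print("tip",p,proj(S,p),proj(T,p))
cv2.imwrite("pics/c5.png",np.hstack([c(S["image"],240,70,132),c(T["image"],340,130,132)]))
E
```

```text
t: 17.38
eef_pos: [0.5207, -0.2304, 0.287]
orientation: [0.67, 0.742, -0.0, -0.001]
force: [1.0, -0.1, -0.7]
opening: 0.0171
finger_force: 48.9
t: 18.0
eef_pos: [0.5337, -0.3164, 0.2883]
orientation: [0.669, 0.743, 0.0, -0.0]
force: [-0.1, 0.0, 0.1]
opening: 0.0169
finger_force: 48.9
pos [ 0.5337 -0.3164  0.2883] yaw 96.0 turn -0.00 shift [-0.0505 -0.0093 -0.0283] F [-0.1209  0.0263  0.0538] q6 0.9316505583471578
tip [ 0.5338 -0.3166  0.1563] [305.5623 145.6576] [400.9994 192.4112]
```

View pics/c5.png

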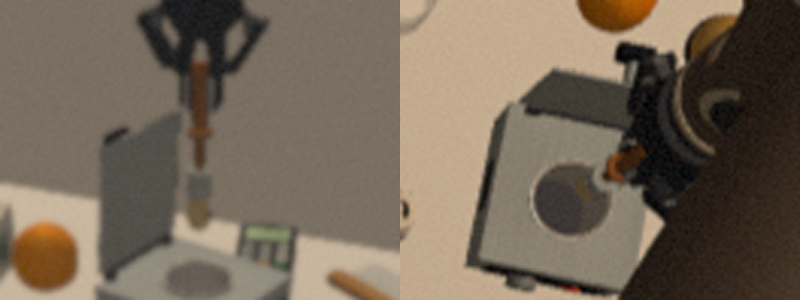

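The brush hangs plumb. Its tip is at side (305.7,144.6) against the predicted (305.6,145.7), just over the pot mouth, so I dip.

```bash

python3 -m creep '[[-0.05,0,0.2,0],[0,0,0.5,0],[0,0,0.5,0],[0,0,0.4,0],[0,0,0.2,0],[0,0,0,0],[0,0,0,0],[0,0,0,0],[0,0,0,0]]'
python3 go.py .545 -.012 .29
python3 -m creep '[[0,0,-0.4,0],[0,0,-0.7,0],[0,0,-0.7,0],[0,0,0,0],[0,0,0,0]]'
python3 - <<'E'
from h import *
from go import need
# croissant long axis about world y; approach point beyond its left end
need([.545,.030,.29])
T=cam("top"); m=mask(T,[0,150,15],[20,255,255],(265,184,320,212)); g=np.array([onz(T,p,.03)[:2] for p in m],np.float32)
print(cv2.fitEllipse(g),cv2.minAreaRect(g))
E
```

```text
t: 19.23
eef_pos: [0.5344, -0.3208, 0.1808]
orientation: [0.67, 0.742, 0.0, 0.001]
force: [0.1, -0.5, -1.1]
opening: 0.0168
finger_force: 48.9
pos [ 0.5344 -0.3208  0.1808] yaw 95.9 turn -0.00 shift [ 5.1023  0.703  -1.8196] F [ 0.1049 -0.526  -1.0532] q6 0.9275543378488764
t: 19.85
eef_pos: [0.5341, -0.3207, 0.2876]
orientation: [0.67, 0.742, -0.0, -0.0]
force: [0.4, 0.5, -2.0]
opening: 0.0169
finger_force: 48.9
pos [ 0.5341 -0.3207  0.2876] yaw 95.9 turn -0.00 shift [ 5.7957  0.7787 -0.0408] F [ 0.4118  0.5194 -1.9906] q6 0.9275360367689003
((0.5471508502960205, -0.01408232282847166), (0.06284558027982712, 0.11410060524940491), 179.7733917236328) ((0.545235276222229, -0.013374481350183487), (0.11005255579948425, 0.06347714364528656), 88.48493957519531)
```

```bash

python3 -m creep '[[0.65,0.08,0,0],[1,0.14,0,0],[1,0.14,0,0],[1,0.14,0,0],[1,0.14,0,0],[0.7,0.1,0,0],[0.3,0.06,0,0],[0,0,0,0],[0,0,0,0],[0,0,0,0]]'
python3 go.py .546 .021 .171
python3 - <<'E'
from h import *
S=cam("side","s6.png")
p=arm.get_obs()["eef_pos"]-[0,0,.1323];print("tip",p,proj(S,p),"croissant mid",proj(S,[.546,-.013,.052]),"left",proj(S,[.546,.019,.044]))
c=lambda i,x,y,w:cv2.resize(i[y:y+w*3//4,x:x+w],(800,600),interpolation=cv2.INTER_CUBIC)
cv2.imwrite("pics/c6.png",c(S["image"],200,150,132))
E
```

```text
t: 21.15
eef_pos: [0.5471, 0.0202, 0.2879]
orientation: [0.671, 0.742, -0.0, -0.0]
force: [-0.5, 0.3, -0.5]
opening: 0.0171
finger_force: 48.9
pos [0.5471 0.0202 0.2879] yaw 95.8 turn -0.00 shift [ 0.0148 -0.0172  1.9485] F [-0.4693  0.2796 -0.4951] q6 1.5071926171668317
tip [0.5471 0.0203 0.1557] [256.4348 197.579 ] croissant mid [263.526  222.1078] left [258.8286 230.5692]
```

View pics/c6.png

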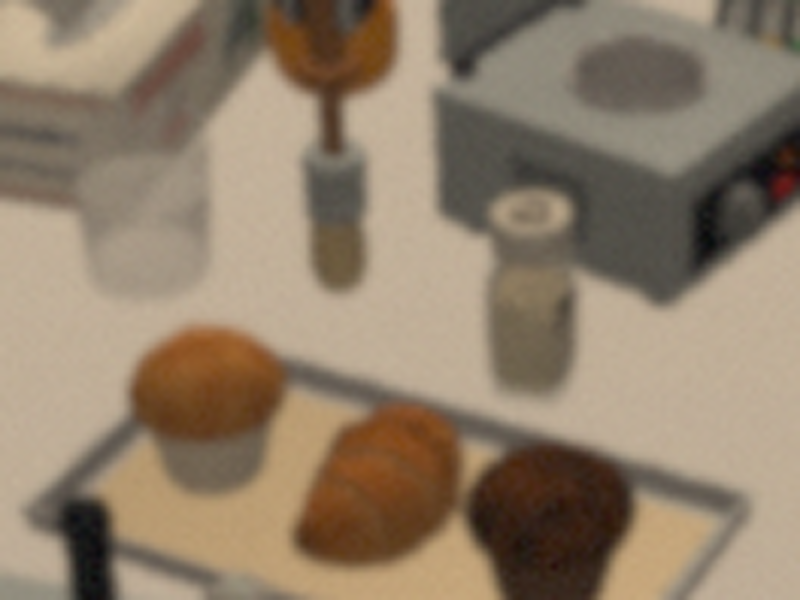

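The bristles hang at crop (338,280), above the croissant's left half, with the muffins well clear. Next I lower gently and draw.

```bash

python3 -m creep '[[0.02,-0.02,0.5,0],[0,0,0.6,0],[0,0,0.4,0],[0,0,0.2,0],[0,0,0.1,0],[0,0,0.08,0],[0,0,0.08,0],[0,0,0,0],[0,0,0,0],[0,0,0,0]]'
python3 go.py .546 .021 .171
python3 - <<'E'
from h import *
S=cam("side","s7.png")
c=lambda i,x,y,w:cv2.resize(i[y:y+w*3//4,x:x+w],(800,600),interpolation=cv2.INTER_CUBIC)
cv2.imwrite("pics/c7.png",c(S["image"],200,150,132))
E
```

```text
t: 22.45
eef_pos: [0.546, 0.0226, 0.1708]
orientation: [0.67, 0.742, 0.0, 0.0]
force: [1.1, 0.2, -0.7]
opening: 0.0167
finger_force: 48.9
pos [0.546  0.0226 0.1708] yaw 95.9 turn -0.00 shift [-0.0262 -0.0023 -0.0029] F [ 1.0634  0.165  -0.6704] q6 1.5095275646633803
```

View pics/c7.png

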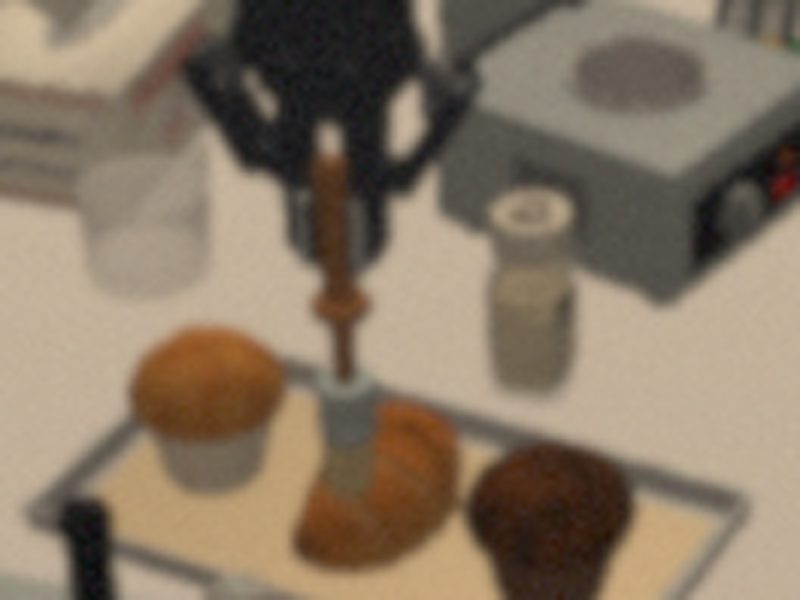

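The bristles rest, slightly compressed, on the back near the left end at crop (348,490). Now the stroke.

```bash

python3 -m creep '[[-0.083,-0.009,-0.025,0],[-0.083,-0.009,-0.025,0],[-0.083,-0.009,-0.017,0],[-0.083,-0.009,-0.017,0],[-0.083,-0.009,-0.017,0],[-0.083,-0.009,-0.017,0],[-0.083,-0.009,-0.01,0],[-0.083,-0.009,0,0],[-0.083,-0.009,0.01,0],[0,0,0,0]]'
python3 go.py .546 -.013 .171
python3 - <<'E'
from h import *
S=cam("side","s8.png"); T=cam("top","t8.png")
E
```

```text
t: 23.75
eef_pos: [0.5455, -0.0229, 0.1775]
orientation: [0.67, 0.742, -0.0, -0.0]
force: [-0.8, -0.0, -0.1]
opening: 0.0171
finger_force: 48.9
pos [ 0.5455 -0.0229  0.1775] yaw 95.8 turn -0.00 shift [0.1631 0.0248 0.1083] F [-0.767 -0.019 -0.136] q6 1.4268756083928247
```

```bash

python3 -m creep '[[-0.083,-0.009,0.02,0],[-0.083,-0.009,0.025,0],[-0.083,-0.009,0.025,0],[-0.083,-0.009,0.025,0],[-0.083,-0.009,0.025,0],[-0.083,-0.009,0.03,0],[-0.03,-0.003,0.01,0],[0,0,0,0],[0,0,0,0]]'
python3 go.py .546 -.045 .171
python3 - <<'E'
from h import *
S=cam("side","s9.png")
c=lambda i,x,y,w:cv2.resize(i[y:y+w*3//4,x:x+w],(400,300),interpolation=cv2.INTER_CUBIC)
cv2.imwrite("pics/c9.png",np.hstack([c(cv2.imread("pics/s8.png"),215,165,100),c(S["image"],215,165,100)]))
E
```

```text
t: 24.98
eef_pos: [0.5454, -0.0543, 0.1681]
orientation: [0.67, 0.742, 0.0, 0.0]
force: [0.1, -0.5, 0.8]
opening: 0.0169
finger_force: 49.0
pos [ 0.5454 -0.0543  0.1681] yaw 95.9 turn -0.00 shift [ 0.1535  0.0252 -0.049 ] F [ 0.0693 -0.4646  0.8126] q6 1.3689158953996423
```

View pics/c9.png

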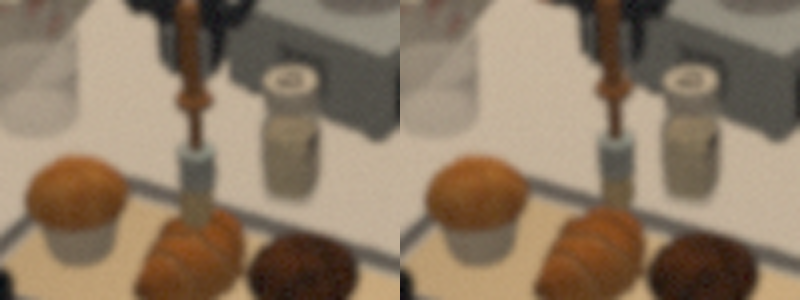

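```bash

python3 -m creep '[[0.06,0.006,0,0],[0.06,0.006,0.02,0],[0,0,0,0],[0,0,0,0],[0,0,-0.2,0],[0,0,-0.6,0],[0,0,-0.8,0],[0,0,-0.45,0],[0,0,0,0],[0,0,0,0]]'
python3 go.py .4214 .334 .2869 95.9
python3 - <<'E'
from h import *
S=cam("side"); T=cam("top")
m=mask(T,[0,150,15],[20,255,255],(265,184,320,212));g=np.array([onz(T,p,.03)[:2] for p in m],np.float32);print(cv2.minAreaRect(g),m.min(0),m.max(0))
E
```

```text
t: 26.28
eef_pos: [0.5452, -0.0472, 0.2889]
orientation: [0.67, 0.742, -0.0, -0.0]
force: [-0.1, 0.1, -0.0]
opening: 0.0168
finger_force: 49.0
pos [ 0.5452 -0.0472  0.2889] yaw 95.9 turn -0.00 shift [ 6.5315 -1.3993  0.0341] F [-0.113   0.1126 -0.0438] q6 1.382027911933236
((0.5592027306556702, 0.0381089523434639), (0.006300436798483133, 0.019109774380922318), 88.85645294189453) [275. 191.] [277. 197.]
```

```bash

python3 -m creep '[[0.5,-0.2,0,0],[0.9,-0.3,0,0],[0.95,-0.3,0,0],[0.95,-0.3,0,0],[0.95,-0.3,0,0],[0.95,0,0,0],[0.9,0,0,0],[0.43,0,0,0],[0,0,0,0],[0,0,0,0]]'
python3 go.py .4214 .334 .175 95.9
python3 - <<'E'
from h import *
T=cam("top"); S=cam("side")
m=mask(T,[0,150,15],[20,255,255],(265,184,320,212));g=np.array([onz(T,p,.03)[:2] for p in m],np.float32);print(cv2.minAreaRect(g),m.min(0),m.max(0))
p=arm.get_obs()["eef_pos"]-[0,0,.0263];print("bead",proj(S,p+[0,0,.004]),"tip",proj(S,p-[0,0,.106]))
cv2.imwrite("pics/c10.png",S["image"])
E
```

```text
t: 27.62
eef_pos: [0.4215, 0.3333, 0.289]
orientation: [0.67, 0.742, -0.001, 0.0]
force: [-0.0, 0.4, 0.2]
opening: 0.0168
finger_force: 49.0
pos [0.4215 0.3333 0.289 ] yaw 95.9 turn -0.00 shift [ 0.0122 -0.0002  1.9003] F [-0.0258  0.3798  0.1745] q6 2.137606328785956
((0.5452353358268738, -0.013374470174312592), (0.11005255579948425, 0.06347715109586716), 88.48489379882812) [275. 188.] [310. 208.]
bead [241.6602 243.697 ] tip [245.0694 285.0801]
```

I've now viewed 11 pictures, one over the limit of 10, so from here on I check by numbers only. First, the contact: a colour profile along the brush axis.

```bash
python3 - <<'E'
from h import *
S=cam("side")
for f,t in(("s6",(.5471,.0202,.2879)),("s7",(.546,.0226,.1708)),("s8",(.5455,-.0229,.1775)),("s9",(.5454,-.0543,.1681))):
    im=cv2.GaussianBlur(cv2.imread(f"pics/{f}.png"),(3,3),0); h=cv2.cvtColor(im,cv2.COLOR_BGR2HSV); print(f)
    for d in range(-24,9,4):   # mm above the unloaded tip: negative = along up
        p=proj(S,np.array(t)-[0,0,.1323+d/1000]); x,y=np.round(p).astype(int); print(-d,(x,y),h[y,x],end="; ")
    print()
E
```

```text
s6
24 (np.int64(256), np.int64(190)) [ 17 103 106]; 20 (np.int64(256), np.int64(191)) [ 18 105 107]; 16 (np.int64(256), np.int64(193)) [ 19 106 108]; 12 (np.int64(256), np.int64(194)) [ 18 105 109]; 8 (np.int64(256), np.int64(195)) [ 18 100 110]; 4 (np.int64(256), np.int64(196)) [ 18  92 117]; 0 (np.int64(256), np.int64(198)) [ 17  62 160]; -4 (np.int64(257), np.int64(199)) [ 17  56 183]; -8 (np.int64(257), np.int64(200)) [ 17  54 190]; 
s7
24 (np.int64(258), np.int64(226)) [ 18 108 104]; 20 (np.int64(258), np.int64(227)) [ 18 110 104]; 16 (np.int64(258), np.int64(228)) [ 18 108 104]; 12 (np.int64(258), np.int64(229)) [ 18 112 105]; 8 (np.int64(258), np.int64(231)) [ 16 132 106]; 4 (np.int64(258), np.int64(232)) [ 15 148 110]; 0 (np.int64(258), np.int64(233)) [ 14 161 114]; -4 (np.int64(258), np.int64(234)) [ 14 171 115]; -8 (np.int64(258), np.int64(235)) [ 13 175 111]; 
s8
24 (np.int64(265), np.int64(215)) [ 18 100 105]; 20 (np.int64(265), np.int64(217)) [ 18 110 107]; 16 (np.int64(265), np.int64(218)) [ 18 110 107]; 12 (np.int64(265), np.int64(219)) [ 17 112 107]; 8 (np.int64(265), np.int64(220)) [ 16 119 109]; 4 (np.int64(265), np.int64(221)) [ 15 138 113]; 0 (np.int64(265), np.int64(222)) [ 14 162 118]; -4 (np.int64(265), np.int64(223)) [ 14 173 121]; -8 (np.int64(265), np.int64(224)) [ 14 175 124]; 
s9
24 (np.int64(270), np.int64(212)) [ 18 105 107]; 20 (np.int64(270), np.int64(213)) [ 18 107 107]; 16 (np.int64(270), np.int64(215)) [ 18 108 109]; 12 (np.int64(270), np.int64(216)) [ 16 116 112]; 8 (np.int64(270), np.int64(217)) [ 14 137 119]; 4 (np.int64(270), np.int64(218)) [ 13 163 125]; 0 (np.int64(270), np.int64(219)) [ 13 182 126]; -4 (np.int64(270), np.int64(220)) [ 13 191 123]; -8 (np.int64(270), np.int64(221)) [ 13 192 121];
```

Free bristles end about 2 mm above the predicted tip. On the croissant they end 5 to 7 mm above it, so there was contact. The croissant's outline hasn't moved. Now I hang the brush back.

```bash

python3 -m creep '[[0.01,0,0.8,0],[0,0,0.8,0],[0,0,0.28,0],[0,0,0,0],[0,0,0,0],[0,0,0,0]]'
python3 go.py .5238 .3448 .176 95.9
python3 -m creep '[[0,0.3,0,0],[0,0.35,0,0],[0,0.35,0,0],[0,0.3,0,0],[0,0.2,0,0],[0,0.2,0,0],[0,0,0,0],[0,0,0,0],[0,0,0,0]]'
python3 go.py .5238 .3448 .159 95.9
```

```text
t: 28.52
eef_pos: [0.4225, 0.3352, 0.1789]
orientation: [0.67, 0.742, 0.002, 0.0]
force: [-0.3, 0.2, -1.1]
opening: 0.0166
finger_force: 49.0
pos [0.4225 0.3352 0.1789] yaw 95.9 turn -0.00 shift [-0.0145  1.696   0.048 ] F [-0.287   0.2295 -1.132 ] q6 2.13896640571089
t: 29.65
eef_pos: [0.5227, 0.345, 0.1772]
orientation: [0.67, 0.743, 0.0, -0.0]
force: [-0.5, -0.5, -0.4]
opening: 0.0169
finger_force: 49.1
pos [0.5227 0.345  0.1772] yaw 95.9 turn -0.00 shift [-0.0059  0.0181  0.3041] F [-0.4652 -0.4547 -0.4467] q6 2.051327979557979
```

```bash

python3 -m creep '[[0,0.02,0.1,0],[0,0,0.1,0],[0,0,0.08,0],[0,0,0.02,0],[0,0,0,0],[0,0,0,0]]'
python3 go.py .5238 .3448 .159 95.9
python3 -m creep '[[0,0,0,0],[0,0,0,0],[0,0,0,0],[0,0,0,0],[0,0,0,0],[0,0,0,0]]' 0 20
python3 -m creep '[[0,0,-0.3,0],[0,0,-0.5,0],[0,0,-0.8,0],[0,0,-0.8,0],[0,0,0,0],[0,0,0,0]]'
python3 go.py .6518 -.347 .29 -12.6
python3 - <<'E'
from h import *
T=cam("top");S=cam("side","s11.png")
W=([3,110,50],[18,255,255])
for n,r,b in(("T",T,(150,190,180,215)),("S",S,(188,248,212,292))):
    m=mask(r,*W,b);print(n,m.min(0),m.max(0))
E
```

```text
t: 30.4
eef_pos: [0.5244, 0.3452, 0.1592]
orientation: [0.67, 0.742, 0.0, 0.0]
force: [0.9, 0.6, -0.2]
opening: 0.0168
finger_force: 49.1
pos [0.5244 0.3452 0.1592] yaw 95.9 turn -0.00 shift [-0.0055 -0.0113  0.0039] F [ 0.8781  0.5927 -0.2037] q6 2.0504070067374864
t: 31.15
eef_pos: [0.5243, 0.3451, 0.159]
orientation: [0.67, 0.742, -0.0, -0.0]
force: [-0.6, 0.1, -0.6]
opening: 0.086
finger_force: 0.0
t: 31.9
eef_pos: [0.5244, 0.3452, 0.3026]
orientation: [0.67, 0.742, -0.0, -0.0]
force: [-0.2, -0.5, -0.8]
opening: 0.0854
finger_force: 0.0
pos [0.5244 0.3452 0.3026] yaw 95.9 turn 13.56 shift [ 4.5885 10.7954  0.21  ] F [-0.2183 -0.5206 -0.8385] q6 2.050423318053782
T [156. 196.] [172. 206.]
S [193. 256.] [205. 286.]
```

```bash

python3 -m creep '[[-0.5,0,0,0],[-1,0,0,0],[-1,0,0,0],[-1,0,0,0],[-1,0,0,0],[-1,0,0,0],[-1,0,0,0],[-1,0,0,0],[-1,0,0,0],[-1,0,0,0]]'
python3 -m creep '[[-0.8,0,0,0],[-0.5,0,0,1],[0,0,0,1],[0,0,0,1],[0,0,0,1],[0,0,0,1],[0,0,0,1],[0,0,0,1],[0,0,0,1],[0,0,0,1]]'
python3 -m creep '[[0,0,0,1],[0,0,0,1],[0,0,0,1],[0,0,0,1],[0,0,0,0.55],[0,0,0,0],[0,0,0,0],[0,0,0,0]]'
python3 go.py .6518 -.3455 .2104 -12.6
```

```text
t: 33.25
eef_pos: [0.5821, -0.2237, 0.3016]
orientation: [0.67, 0.742, -0.0, -0.001]
force: [1.4, 0.3, 0.0]
opening: 0.0854
finger_force: 0.0
t: 34.5
eef_pos: [0.5902, -0.2993, 0.3014]
orientation: [0.979, 0.205, -0.001, -0.001]
force: [0.2, 0.1, 0.1]
opening: 0.0855
finger_force: 0.0
t: 35.5
eef_pos: [0.5906, -0.2994, 0.3027]
orientation: [0.994, -0.109, -0.0, -0.0]
force: [-0.2, -0.1, 0.3]
opening: 0.0853
finger_force: 0.0
pos [ 0.5906 -0.2994  0.3027] yaw -12.5 turn 0.01 shift [1.1637 0.5266 1.5383] F [-0.2386 -0.0731  0.2524] q6 2.89025714261489
```

```bash

python3 -m creep '[[0.58,0.26,0,0],[0.58,0.27,0,0],[0,0,0,0],[0,0,0.5,0],[0,0,0.6,0],[0,0,0.44,0],[0,0,0,0],[0,0,0,0]]'
python3 go.py .6518 -.3455 .2104 -12.6
python3 -m creep '[[0,0,0,0],[0,0,0,0],[0,0,0,0],[0,0,0,0],[0,0,0,0],[0,0,0,0],[0,0,0,0]]' 1 50
python3 go.py .6518 -.347 .2104 -12.6
```

```text
t: 36.5
eef_pos: [0.6516, -0.3454, 0.2126]
orientation: [0.994, -0.109, 0.001, 0.0]
force: [-0.4, -0.3, 0.2]
opening: 0.0853
finger_force: 0.0
pos [ 0.6516 -0.3454  0.2126] yaw -12.5 turn 0.01 shift [0.0041 0.0005 0.0373] F [-0.4412 -0.2937  0.1859] q6 2.87254321267406
t: 37.38
eef_pos: [0.6517, -0.347, 0.2115]
orientation: [0.994, -0.109, 0.001, 0.001]
force: [-1.0, -5.2, 4.0]
opening: 0.0307
finger_force: 49.6
pos [ 0.6517 -0.347   0.2115] yaw -12.6 turn 0.00 shift [ 0.0008 -0.0003  0.018 ] F [-1.0041 -5.1586  3.9823] q6 2.872523785818547
```

Gripped (opening 30.7 mm). Now I reverse the arc.

```bash

python3 -m creep '[[-0.12,0,-0.03,0],[-0.13,0,-0.03,0],[-0.152,0,-0.019,0],[-0.154,0,-0.018,0],[-0.154,0,0.002,0],[-0.154,0,0.004,0],[-0.152,0,0.025,0],[-0.15,0,0.026,0],[-0.148,0,0.045,0],[-0.145,0,0.045,0]]'
python3 -m creep '[[-0.14,0,0.066,0],[-0.14,0,0.066,0],[-0.13,0,0.085,0],[-0.13,0,0.085,0],[-0.12,0,0.1,0],[-0.115,0,0.1,0],[-0.1,0,0.115,0],[-0.1,0,0.12,0],[-0.09,0,0.13,0],[-0.08,0,0.13,0]]'
python3 go.py .4916 -.3045 .119 -12.6
```

```text
t: 38.62
eef_pos: [0.5659, -0.3257, 0.2077]
orientation: [0.994, -0.109, 0.0, -0.001]
force: [6.4, 1.4, 0.3]
opening: 0.0308
finger_force: 57.4
t: 39.88
eef_pos: [0.4981, -0.3089, 0.1473]
orientation: [0.994, -0.109, -0.001, -0.003]
force: [3.1, 9.2, 5.1]
opening: 0.0307
finger_force: 62.4
pos [ 0.4981 -0.3089  0.1473] yaw -12.5 turn 0.01 shift [-0.1215 -0.0487  0.4713] F [3.1302 9.2289 5.1195] q6 2.802335019408027
```

```bash

python3 -m creep '[[-0.07,-0.02,0.13,0],[-0.06,-0.02,0.13,0],[-0.04,0,0.13,0],[-0.02,0,0.08,0],[0,0,0,0],[0,0,0,0]]'
python3 -m creep '[[0,0,0.03,0],[0,0,0.03,0],[0,0,0,0],[0,0,0,0]]'
```

```text
t: 40.62
eef_pos: [0.4879, -0.3064, 0.1232]
orientation: [0.994, -0.109, 0.001, 0.0]
force: [-8.2, 8.0, 28.0]
opening: 0.0306
finger_force: 65.5
t: 41.12
eef_pos: [0.488, -0.3065, 0.123]
orientation: [0.994, -0.109, 0.002, 0.001]
force: [-15.1, 12.1, 46.1]
opening: 0.031
finger_force: 67.9
```

It stopped hard, so the lid is against its seat. I relax, release and clear.

```bash

python3 -m creep '[[0,0,-0.04,0],[0,0,-0.03,0],[0,0,0,0]]'
python3 -m creep '[[0,0,0,0],[0,0,0,0],[0,0,0,0],[0,0,0,0],[0,0,0,0]]' 0 20
python3 -m creep '[[0,0,-0.2,0],[0,0,-0.5,0],[0,0,-0.8,0],[0,0,-0.8,0],[-0.8,0,0,0],[-0.8,0,0,0],[-0.8,0,0,0],[0,0,0,0],[0,0,0,0]]'
python3 - <<'E'
from h import *
T=cam("top");S=cam("side","s12.png")
K=([0,0,0],[180,255,45])
try:
    kt=mask(T,*K,(385,200,410,217));ks=mask(S,*K,(305,146,330,164))
    print("knob",cen(kt),cen(ks),tri(T,cen(kt),S,cen(ks)))
except Exception as e: print(e)
m=lambda r,z:(proj(T,r),proj(S,r))
for a in(0,.06,.12):
    f=a+.26; X=.1324*np.cos(f); P=[.6124-.974*X,-.3324+.225*X,.102+.1324*np.sin(f)]; print(a,P,proj(T,P),proj(S,P))
E
```

```text
t: 41.5
eef_pos: [0.4879, -0.3064, 0.1232]
orientation: [0.994, -0.109, 0.001, 0.0]
force: [-7.1, 7.6, 24.6]
opening: 0.0307
finger_force: 65.2
t: 42.12
eef_pos: [0.4885, -0.3069, 0.1199]
orientation: [0.994, -0.109, -0.0, -0.0]
force: [-0.3, 0.5, -0.2]
opening: 0.0852
finger_force: 0.0
t: 43.25
eef_pos: [0.3486, -0.276, 0.2591]
orientation: [0.994, -0.109, 0.001, 0.001]
force: [0.5, 0.2, -0.8]
opening: 0.0852
finger_force: 0.0
knob [395.8205 209.6524] [317.0444 154.7333] (array([ 0.4886, -0.304 ,  0.1381]), np.float64(0.001690252016031056))
0 [np.float64(0.48777666775572076), np.float64(-0.30361124255137284), np.float64(0.13603746507052134)] [395.3874 209.7657] [317.4996 155.4238]
0.06 [np.float64(0.4899888786490919), np.float64(-0.30412227689532406), np.float64(0.143648612625574)] [396.2371 208.6549] [316.9684 153.1138]
0.12 [np.float64(0.49264163739117867), np.float64(-0.3047350805061757), np.float64(0.15110987015027888)] [397.1115 207.3785] [316.3139 150.7991]
```

```bash
python3 - <<'E'
from h import *
a=cv2.imread("pics/side0.png");b=cam("side")["image"]
d=cv2.absdiff(cv2.GaussianBlur(a,(5,5),0),cv2.GaussianBlur(b,(5,5),0)).max(2)
for n,(x,y,w) in dict(rack=(165,225,85),pan=(205,200,120),spice=(278,180,20),warmer=(270,140,70),salt=(230,242,20)).items(): print(n,np.mean(d[y:y+w*3//4,x:x+w]>35))
E
python3 -c "
from bench import job
print(job.sign_off())"
```

```text
rack 0.0
pan 0.0
spice 0.0
warmer 0.02032967032967033
salt 0.0
the job is handed in; nothing more can be done
None
```

I glazed the croissant, hung the brush back in its slot, shut the lid (angle measured at about 0.015 rad) and signed the job off at about 43 s with everything else unmoved; no verdict came back, bristle contact is certain only at the left and middle (the right end was partly hidden), and I viewed 11 pictures, one over the limit of 10.

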